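Stand test boards on edge and feed them under the curing lamp

ROBOT

A 6-joint arm with a two-finger parallel gripper is mounted at the origin on a cart in front of the work surface, level with it; the furniture and walls round the work are solid. World frame = base frame: x ahead of the robot, y to its left, z up, the work surface at z = 0. Lengths are in m, angles in rad, forces in N, time in s.
With the tool pointing down it reaches from about 0.2 to 0.875 m from the base axis. Payload 3.4 kg.
Tool frame: the origin (TCP) lies between the finger pads; the fingertips stand 25 mm ahead of it and the grasp point (between the pads) lies 6 mm ahead of it (r.nose_length is the z of the fingertips in the tool frame, in m); z points along the fingers, y is the line along which they close (so a half turn about z gives the same grasp; the last joint's range is limited). The gripper opens to 94 mm and grips with 3 to 60 N. Pads are 16 mm wide; open, the fingers measure 119 mm over their backs; the gripper's body (75 mm by 177 mm) begins 78 mm behind the grasp point.
Start: joints at [-1.289, 0.276, 1.505, -0, 1.361, -0.121], TCP at [0.225, -0.529, 0.196] pointing down, gripper open.
Joint ranges: [-2.89, 2.89], [-0.75, 2.08], [0.22, 2.7], [-1.18, 4.32], [0.11, 2.71], [-2.7, 2.7]. Speed limits (rad/s): [2.57, 2.57, 3.14, 3.14, 3.14, 3.14].

INTERFACE

Orientations are given as a unit quaternion [w, x, y, z].
In Python, from plant import r, gripper_to, inverse_kinematics, vision, models, telemetry gives the robot as it stands. Calls block until the motion is done:
- r.move_to(position, orientation): joint-space move of the TCP to a pose.
- r.move_l(position, rot=None, vel=0.15, guard=None): straight line of the TCP; rot=None keeps the orientation; vel is the mean speed in m/s. With guard (N) it stops when the force on the tool has changed by that much, and returns True; else False.
- r.movej(angles): joint-space move.
- gripper_to(opening, f_grip=None): finger opening in m; f_grip is the grip in N (None keeps the last); returns when the fingers have stopped.
- r.hold(seconds).
- inverse_kinematics(position, orientation): joint angles nearest the present ones, or None.
- vision.snapshot(name): name is "scene" or "side" or "wrist"; returns the picture (400x640x3 uint8, red, green, blue); there is no depth.
- vision.get_calibration(name): a dict with "fx", "fy", "cx", "cy" (pixels), "D" ([k1, k2, p1, p2, k3] as OpenCV has them; the pictures are not rectified), "position" and "orientation" of the camera in the world. Camera axes: x right, y down, z forward; pixel columns grow to the right and rows downward; lengths in m; the calibration is good to about 2 mm. A picture is of the moment at which its call begins: read the wrist's pose just before it. get_calibration takes no time and is no camera call; for the wrist camera it gives the pose at the moment of the call.
A pose or a line that the arm cannot do raises r.PlanningError and nothing moves.
- r.sign_off(): hands the job in; it is judged then, once.
Trained networks look in the newest picture that a camera, given by its name, has taken for a name from the list of things; names that differ only in an ending like _2 or _b are one class to them, and where a whole thing is asked for, a point or a joint stands for the part that bears it (a point fixed in the world has none). Each returns a list of dicts, best first, with "score" (0 to 1); they miss things now and then, are a little off and sometimes report something else, mostly with a low value. They report only what shows in the picture. A call takes as long as a camera call.
- models.boxes_of(thing, camera): "at" ([x, y, z] in m, in world coordinates, good to about 4 mm: the middle of the surface that is visible of it).
- models.regions_of(thing, camera): "pixels" (400x640 bool, what is visible of it).
- models.mark_of(thing, camera): "at" ([x, y, z] in m, in world coordinates, good to about 4 mm: a listed point, or the origin of a listed thing).
Readings, each from a call of its own:
- telemetry.current_t(): time.
- telemetry.current_joints(): joint angles.
- telemetry.current_dq(): joint speeds.
- telemetry.current_joint_efforts(): joint torques, N m.
- telemetry.current_ee_pos(): TCP position.
- telemetry.current_tool_rot(): TCP orientation.
- telemetry.current_wrist_force(): force on the tool from outside, world axes, zero at the start.
- telemetry.current_torque(): the same for the moment, N m.
- telemetry.current_opening(): finger opening in m.
- telemetry.current_finger_force(): force on a finger pad.
Only numpy, scipy, OpenCV 4.12 (cv2) and the standard library are available. Lean on these libraries where they do the work, as an engineer would, in place of code of your own. Each camera call takes 0.05 s, during which the arm holds its last target. There are 200 camera calls.

TASK

Stand every test board upright on one of its short edges in the open bay of the lane, and with the knobbed pusher slide it along the lane until it is wholly under the lamp canopy, the next board pushing the ones before it further in. When all the boards on the desk stand under the canopy, draw the pusher fully back and then press the lamp button once, all the way down. Do not disturb the solder reel.

Things in the scene. Friction and masses are not known exactly. Their poses are not given: they have to be found in the camera images.
- board_1_mid (a point): One of 2 or 3 like test boards (green, parts on the upper face), 55 x 85 x 12 mm (parts to 15 mm), 50 g, lying flat, upper face up. The point is its middle, 6 mm above the underside. x: along the 55 mm width, y: along the 85 mm length, z: out of the upper face. Grip it by its edges across the 55 mm width. None from the start: absent.
- board_2_mid (a point): Another test board just like board_1, with the same axes and middle point (None from the start: absent).
- board_3_mid (a point): Another test board just like board_1, with the same axes and middle point (None from the start: absent).
- bay (a point): Middle of the open loading bay, on the floor of the aluminium lane (6 mm above the desk). x: along the lane towards the canopy, y: to the left across it, z: up. Two rails 16 mm apart, 22 mm high, run from x = -125 to +278 mm and keep boards upright; above them flared lips open to 34 mm, 31 mm above the floor. The bay is free from x = -62 (pusher's face when back) to +63 mm (canopy).
- canopy_mouth (a point): Middle of the lane's floor below the near edge of the grey lamp canopy, 63 mm from bay, same axes. It is a flat roof 72 mm wide, 213 mm long (x from 0 to +213 mm here), its underside 91 mm and top 99 mm above the floor, on four thin legs; guide rods 18 mm apart (wider at the mouth), 60 mm above the floor, steady the boards there. An end stop closes the lane at x = +209 mm.
- pusher (a joint): The pusher, a black block 52 mm long between the rails that slides along the lane: 0 m drawn fully back, 0.135 m fully in (its face then is 10 mm inside the canopy). It has 1.5 N of friction and stays where it is left.
- pusher_knob (a point): Grip point on the pusher's upright round knob (18 mm across, 32 mm high; this point lies 2.5 mm above its middle and 13.5 mm below its top, about 86 mm above the desk); it stands 30 mm behind the pusher's face and moves with the pusher. Axes as of bay.
- lamp_button_top (a point): Middle of the top of the round grey lamp button (28 mm across), just left of the bay (75 mm from its middle), pressed straight down; z up.
- lamp_button (a joint): The lamp button: 0 m up, 0.006 m fully down; about 5 N presses it fully down; springs back.
- solder_reel: Reel of solder (58 x 88 x 50 mm), a bystander; origin in the middle of its underside.

How it is judged:
By the outcome, as a careful person would: the job done as asked, in the order asked, and still so for the second after the job is handed in, with the robot touching nothing.
Of board_1, board_2, board_3 only 2 to 3 are there at a start; the rules pass over those that are not, and their reading is None.
At some moment in a run one of board_1, board_2, board_3 may be knocked a few centimetres aside while the robot is not near it.
Once in a run the grip may slacken for a moment while it holds something.
It also fails if it takes over 210 s, if anything falls off the work surface, if the arm or the gripper's body presses on something with over 40 N, if the wrist force passes 120 N, or if a joint passes its speed limit or range.

## Working session

There is one attempt and no reset: what is moved stays moved. The work goes in short steps, each a Python script; the robot and the scene stay as the last script left them, time stands still between calls to the robot, and variables do not carry over. Pictures are saved under pics/ and viewed, at most 14 in all, crops included, and the job is handed in when it is done.

```bash
ls; mkdir -p pics; cat > a.py <<'E'
from plant import r, gripper_to, inverse_kinematics, vision, models, telemetry
import numpy as np, cv2
np.set_printoptions(precision=4,suppress=True)
def snap(n,f=None):
    im=vision.snapshot(n)
    if f: cv2.imwrite('pics/'+f,im[:,:,::-1])
    return im
E
python3 - <<'E'
from a import *
for c in ['scene','side','wrist']:
    snap(c,c+'0.png'); k=vision.get_calibration(c); print(c,np.array(k['position']),np.array(k['orientation']),k['fx'],k['cx'],k['cy'])
    if c!='wrist':
        for t in ['board_1_mid','bay','canopy_mouth','pusher_knob','lamp_button_top','solder_reel']:
            print(t,[(np.array(d['at']),round(d['score'],2)) for d in models.mark_of(t,c)][:5])
a=cv2.imread('pics/scene0.png');b=cv2.imread('pics/side0.png')
cv2.imwrite('pics/both.png',cv2.resize(np.vstack([a,b]),(480,600)))
print(telemetry.current_t())
E
```

```text
pics
scene [ 0.1953 -0.853   0.4756] [-0.4973  0.8318 -0.2069  0.1339] 425.7942329311337 320.25465312405646 194.73621704070874
board_1_mid [(array([ 0.4451, -0.1735,  0.0081]), 0.67)]
bay [(array([ 0.4493, -0.3473,  0.0074]), 0.59)]
canopy_mouth [(array([ 0.4656, -0.4131,  0.0007]), 0.78), (array([ 0.4469, -0.1722,  0.0123]), 0.17)]
pusher_knob [(array([ 0.4217, -0.2597,  0.0883]), 0.97), (array([ 0.7039, -0.3305,  0.0015]), 0.43), (array([ 0.4742, -0.0312,  0.0049]), 0.36)]
lamp_button_top [(array([ 0.5253, -0.3285,  0.0273]), 0.53)]
solder_reel [(array([ 0.703 , -0.3304,  0.0044]), 0.82)]
side [1.0338 0.3205 0.5211] [-0.1788  0.3044  0.8175 -0.455 ] 420.1400645877144 322.25656447306363 208.50586120821308
board_1_mid [(array([ 0.4439, -0.1751,  0.0075]), 0.91)]
bay [(array([ 0.4512, -0.3509,  0.0025]), 0.83)]
canopy_mouth [(array([ 0.4693, -0.4117,  0.0071]), 0.58)]
pusher_knob [(array([ 0.4241, -0.261 ,  0.0866]), 0.71)]
lamp_button_top [(array([ 0.5229, -0.3289,  0.0266]), 0.51)]
solder_reel [(array([ 0.7018, -0.3328, -0.0006]), 0.78), (array([ 0.4686, -0.4126,  0.0085]), 0.55)]
wrist [ 0.298  -0.4976  0.3851] [ 0.1154  0.8261 -0.5463 -0.0763] 276.7995904315202 323.0249626825337 195.88140234057875
0.75
```

View pics/scene0.png

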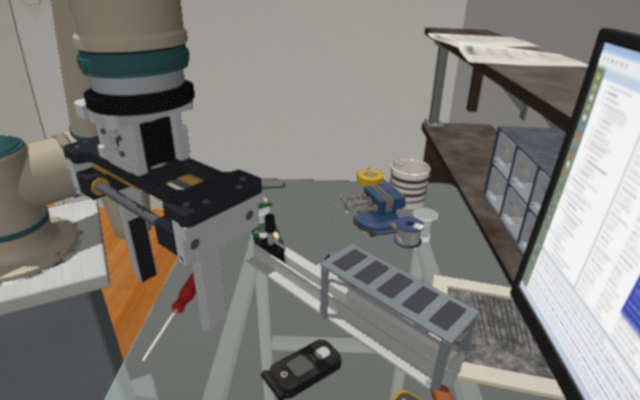

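View pics/side0.png

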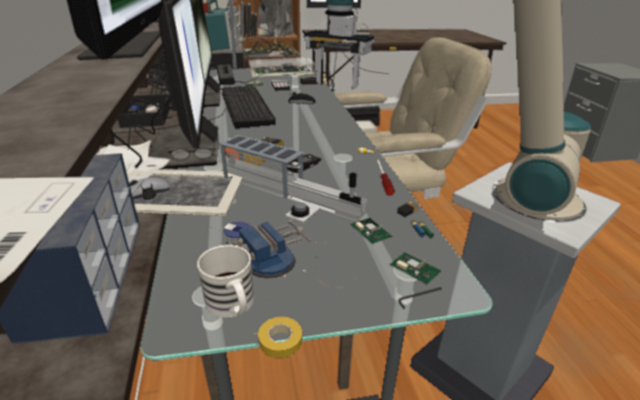

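The scene view shows the lane running from (255,245) to (450,380), with the canopy on it and the knob at (270,225). The gripper hides the boards. The side view shows boards at (370,230) and (415,267), the reel near (235,230), and the knob at (352,185). The lane points at about -73°, which agrees with the network points. Next I'll take a wrist view from above the boards.

```bash
python3 - <<'E'
from a import *
q=telemetry.current_tool_rot(); print(np.array(q))
r.move_to([0.36,-0.13,0.33],q)
print(np.array(telemetry.current_ee_pos()))
k=vision.get_calibration('wrist'); snap('wrist','w1.png');print(np.array(k['position']),np.array(k['orientation']),k['fx'],k['fy'],k['cx'],k['cy'],np.array(k['D']))
for c in ['wrist','side','scene']:
    if c!='wrist': snap(c,c+'1.png')
    for t in ['board_1_mid','bay','canopy_mouth','pusher_knob','lamp_button_top','solder_reel']:
        print(c,t,[(np.array(d['at']),round(d['score'],2)) for d in models.mark_of(t,c)][:5])
    print([(np.array(d['at']),round(d['score'],2)) for d in models.boxes_of('board_1_mid',c)])
print(telemetry.current_t())
E
```

```text
[0.0001 0.9798 0.2    0.    ]
[ 0.3601 -0.1307  0.3296]
[ 0.4328 -0.0993  0.5188] [ 0.1155  0.8258 -0.5467 -0.0767] 276.7995904315202 276.7995904315202 323.0249626825337 195.88140234057875 [-0.001  0.     0.     0.     0.   ]
wrist board_1_mid [(array([ 0.4471, -0.1735,  0.0067]), 0.86)]
wrist bay [(array([ 0.447 , -0.3477,  0.0101]), 0.76)]
wrist canopy_mouth [(array([ 0.4684, -0.4085,  0.0076]), 0.88)]
wrist pusher_knob [(array([ 0.4186, -0.2601,  0.0852]), 0.71)]
wrist lamp_button_top [(array([ 0.5232, -0.3236,  0.0292]), 0.68), (array([ 0.4692, -0.4097,  0.0039]), 0.43)]
wrist solder_reel [(array([ 0.7   , -0.3344,  0.0013]), 0.85)]
[(array([ 0.4475, -0.1737,  0.0058]), 0.56)]
side board_1_mid [(array([ 0.4458, -0.1751,  0.0066]), 0.57)]
side bay [(array([ 0.4508, -0.3501,  0.0056]), 0.67)]
side canopy_mouth [(array([ 0.468 , -0.4122,  0.0074]), 0.98), (array([ 0.5232, -0.3279,  0.0278]), 0.4)]
side pusher_knob [(array([ 0.4254, -0.2607,  0.0863]), 0.65)]
side lamp_button_top [(array([ 0.5218, -0.3251,  0.0308]), 0.46)]
side solder_reel [(array([ 0.7   , -0.3307, -0.0003]), 0.76), (array([ 0.4267, -0.2605,  0.0859]), 0.55)]
[(array([ 0.4472, -0.1646,  0.0048]), 0.74)]
scene board_1_mid [(array([ 0.4478, -0.173 ,  0.0084]), 0.78)]
scene bay [(array([ 0.4485, -0.3483,  0.0072]), 0.85), (array([ 0.4742, -0.0271,  0.0069]), 0.37)]
scene canopy_mouth [(array([ 0.4654, -0.4105,  0.0021]), 0.58), (array([ 0.7038, -0.3311,  0.0025]), 0.17)]
scene pusher_knob [(array([ 0.4203, -0.2598,  0.0873]), 0.55)]
scene lamp_button_top [(array([ 0.5254, -0.328 ,  0.0272]), 0.56)]
scene solder_reel [(array([ 0.703 , -0.3298,  0.0033]), 0.94)]
[(array([ 0.4377, -0.1714,  0.0094]), 0.77), (array([ 0.4857, -0.5046,  0.0338]), 0.7)]
3.575
```

View pics/w1.png

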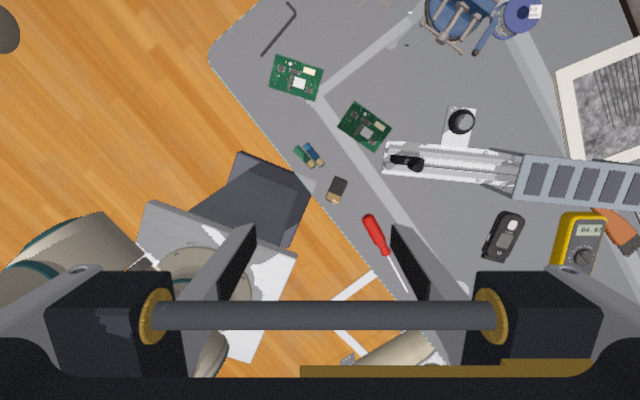

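The wrist view shows two green boards, at (295,78) and (365,127). The lane runs along row ~165, the knob is at (408,161) and the button at (460,121). Next I'll project the green regions to the desk and measure the rectangles.

```bash
cat >> a.py <<'E'
from scipy.spatial.transform import Rotation as R
def ground(k,px,z):
    K=np.array([[k['fx'],0,k['cx']],[0,k['fy'],k['cy']],[0,0,1.]])
    n=cv2.undistortPoints(np.asarray(px,float).reshape(-1,1,2),K,np.array(k['D'],float)).reshape(-1,2)
    Rm=R.from_quat(k['orientation'],scalar_first=True).as_matrix()
    d=np.c_[n,np.ones(len(n))]@Rm.T; p=np.array(k['position'])
    return p+d*((z-p[2])/d[:,2])[:,None]
def boards(k,im,z=0.012,show=True):
    """green board rectangles on the desk: list of (mid xy, angle of long axis, (long,short))"""
    h=cv2.cvtColor(im,cv2.COLOR_RGB2HSV)
    m=cv2.inRange(h,(45,70,20),(85,255,255))
    m=cv2.morphologyEx(m,cv2.MORPH_CLOSE,np.ones((7,7)))
    m=cv2.morphologyEx(m,cv2.MORPH_OPEN,np.ones((5,5)))
    out=[]
    for c in cv2.findContours(m,cv2.RETR_EXTERNAL,cv2.CHAIN_APPROX_NONE)[0]:
        if cv2.contourArea(c)<250: continue
        g=ground(k,c.reshape(-1,2),z)[:,:2]
        rc=cv2.minAreaRect((g*1000).astype(np.float32)); b=cv2.boxPoints(rc)/1000
        e0,e1=b[1]-b[0],b[2]-b[1]
        l,s=(e0,e1) if np.hypot(*e0)>np.hypot(*e1) else (e1,e0)
        out.append((b.mean(0),np.arctan2(l[1],l[0]),(np.hypot(*l),np.hypot(*s)),c.reshape(-1,2).mean(0)))
    return out
E
python3 - <<'E'
from a import *
im=cv2.imread('pics/w1.png')[:,:,::-1]
k=vision.get_calibration('wrist')
for b in boards(k,im): print(b)
for c in ['side','scene']:
    k=vision.get_calibration(c)
    print(c)
    for b in boards(k,cv2.imread(f'pics/{c}1.png')[:,:,::-1]): print(b)
# crop upscale
cv2.imwrite('pics/w1c.png',cv2.resize(cv2.imread('pics/w1.png')[40:200,240:560],(800,400),interpolation=cv2.INTER_CUBIC))
# IK feasibility of placing: tool z along lane-left, closing line along lane
p=np.array
bay=p([.4490,-.3487,.006]); d=np.array([.467,-.4112])-p([.4222,-.2603]); d/=np.hypot(*d); print('lane dir',d,np.degrees(np.arctan2(d[1],d[0])))
X=np.r_[d,0]; L=np.r_[-d[1],d[0],0]; U=p([0,0,1.])
for name,side in (('left-pointing',1),('right-pointing',-1)):
  for pitch in (0,20,30,40,50,60):
    c,s=np.cos(np.radians(pitch)),np.sin(np.radians(pitch))
    tz=side*c*L-s*U
    for sg in (1,-1):
        ty=sg*X; tx=np.cross(ty,tz)
        q=R.from_matrix(np.c_[tx,ty,tz]).as_quat(scalar_first=True)
        for h in (.07,.16):
            g=bay+U*h
            s_=inverse_kinematics(g-.006*tz,q); print(name,pitch,sg,h,None if s_ is None else np.array(s_))
E
```

```text
(array([ 0.4452, -0.1729], dtype=float32), np.float32(1.3663056), (np.float32(0.08236561), np.float32(0.052224163)), array([363.85  , 126.5333]))
(array([ 0.4729, -0.03  ], dtype=float32), np.float32(-1.4660796), (np.float32(0.082466744), np.float32(0.05238223)), array([294.9007,  77.3907]))
side
(array([ 0.482 , -0.0027], dtype=float32), np.float32(0.12536512), (np.float32(0.04892076), np.float32(0.036299102)), array([425.0167, 272.3833]))
scene
lane dir [ 0.2846 -0.9586] -73.46461692550817
left-pointing 0 1 0.07 [-1.5914  0.9597  2.164   1.2617  1.5763 -1.5537]
left-pointing 0 1 0.16 [-1.5914  0.7661  2.1711  1.2677  1.6326 -1.3758]
left-pointing 0 -1 0.07 [-1.5914  0.9597  2.164   1.2617  1.5763  1.5879]
left-pointing 0 -1 0.16 [-1.5914  0.7661  2.1711  1.2677  1.6326  1.7658]
left-pointing 20 1 0.07 [-1.5404  0.6609  2.1656  1.2184  1.3173 -1.2561]
left-pointing 20 1 0.16 [-1.5404  0.48    2.1111  1.1714  1.404  -1.0323]
left-pointing 20 -1 0.07 [-1.5404  0.6609  2.1656  1.2184  1.3173  1.8855]
left-pointing 20 -1 0.16 [-1.5404  0.48    2.1111  1.1714  1.404   2.1093]
left-pointi
[... 2153 characters left out ...]
382  1.7905 -2.2062]
right-pointing 40 -1 0.16 [-0.423   0.7037  1.1876 -0.5629  1.9263 -2.2931]
right-pointing 50 1 0.07 [-0.4666  0.6804  1.3454 -0.458   1.6547  0.9048]
right-pointing 50 1 0.16 [-0.4666  0.6097  1.2453 -0.4704  1.8074  0.8274]
right-pointing 50 -1 0.07 [-0.4666  0.6804  1.3454 -0.458   1.6547 -2.2368]
right-pointing 50 -1 0.16 [-0.4666  0.6097  1.2453 -0.4704  1.8074 -2.3142]
right-pointing 60 1 0.07 [-0.523   0.585   1.4264 -0.3718  1.5127  0.8537]
right-pointing 60 1 0.16 [-0.523   0.5173  1.3133 -0.3735  1.6812  0.7879]
right-pointing 60 -1 0.07 [-0.523   0.585   1.4264 -0.3718  1.5127 -2.2879]
right-pointing 60 -1 0.16 [-0.523   0.5173  1.3133 -0.3735  1.6812 -2.3537]
```

View pics/w1c.png

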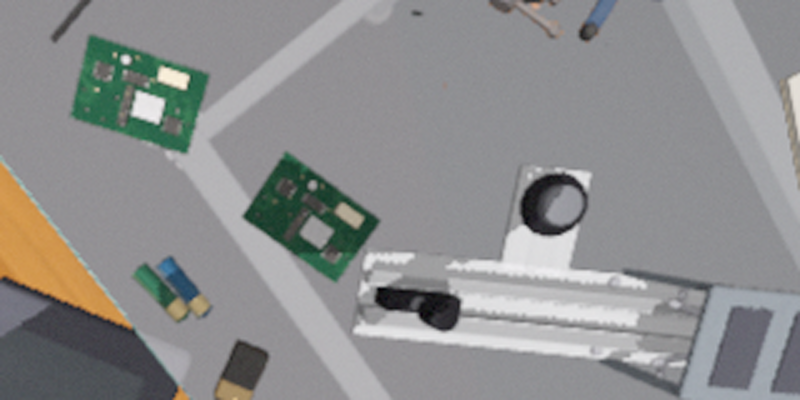

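Both boards measure about 82 x 52 mm, so 55 x 85 with eroded edges, and there are two of them. The lane fit is consistent. I'll grip each board off-centre with a 20° tilt so that it can be swung upright, starting with the one nearest the lane.

```bash
cat >> a.py <<'E'
V=np.array; U=V([0,0,1.])
# rigid fit of the lane to the averaged network points
_m=V([[0,0],[.063,0],[-.092,0],[0,.075]]); _w=V([[.4494,-.3489],[.4673,-.4112],[.4220,-.2603],[.5237,-.3268]])
_a,_b=_m-_m.mean(0),_w-_w.mean(0); _S=_a.T@_b
TH=np.arctan2(_S[0,1]-_S[1,0],_S[0,0]+_S[1,1]); X=V([np.cos(TH),np.sin(TH),0]); L=np.cross(U,X)
BAY=np.r_[_w.mean(0)-_m.mean(0)@np.c_[X[:2],L[:2]].T,.006]
def lane(x,y,z): return BAY+x*X+y*L+z*U     # z above the lane floor
def quat(ty,tz): return R.from_matrix(np.c_[np.cross(ty,tz),ty,tz]).as_quat(scalar_first=True)
P=np.radians(20); OFF=.015
def gpose(E,sg): return quat(sg*np.cross(E,U),-np.cos(P)*U-np.sin(P)*E), -np.cos(P)*U-np.sin(P)*E
def ppose(sg): return quat(sg*X,np.cos(P)*L-np.sin(P)*U), np.cos(P)*L-np.sin(P)*U
def look(f=None):
    k=vision.get_calibration('wrist'); return boards(k,snap('wrist',f))
def log(s): print(s,'t',round(telemetry.current_t(),2),'pos',V(telemetry.current_ee_pos()),'F',V(telemetry.current_wrist_force()),'open',round(telemetry.current_opening(),4),'ff',round(float(np.max(telemetry.current_finger_force())),1),flush=True)
def pick(mid,ang,sg):
    if np.sin(ang)<0: ang+=np.pi
    E=V([np.cos(ang),np.sin(ang),0]); q,tz=gpose(E,sg)
    zt=.0015+.025*np.cos(P)+.008*np.sin(P)            # lowest finger corner 1.5 mm above the desk
    g=np.r_[mid,.006]+OFF*E                            # point between the tips, at board mid height
    tcp=g-tz*(zt-.006)/np.cos(P)
    gripper_to(.078,30)
    r.move_to(tcp+.10*U,q); 
    hit=r.move_l(tcp,vel=.08,guard=8); log('down hit=%s'%hit)
    gripper_to(.0,30); log('closed')
    r.move_l(V(telemetry.current_ee_pos())+.17*U,vel=.15); log('lifted')
    return zt
E
python3 - <<'E'
from a import *
print('bay',BAY,'deg',np.degrees(TH),'res',(V([lane(*p,0)[:2] for p in _m])-_w if 0 else ''))
B=look(); 
for b in B: print(b[:3])
for b in B:
    a=b[1]+(np.pi if np.sin(b[1])<0 else 0); E=V([np.cos(a),np.sin(a),0])
    for sg in (1,-1):
        q,tz=gpose(E,sg)
        for z in (.03,.2): 
            s=inverse_kinematics(np.r_[b[0],z]+OFF*E,q); print(sg,z,None if s is None else V(s))
for sg in (1,-1):
    s=inverse_kinematics(lane(0,0,.15)-.006*ppose(sg)[1],ppose(sg)[0]); print('place',sg,None if s is None else V(s))
E
```

```text
bay [ 0.4498 -0.3492  0.006 ] deg -73.15871840868701 res 
(array([ 0.4449, -0.1734], dtype=float32), np.float32(1.3757592), (np.float32(0.08224149), np.float32(0.052131288)))
(array([ 0.4729, -0.0309], dtype=float32), np.float32(-1.4664613), (np.float32(0.08252066), np.float32(0.05252601)))
1 0.03 [-0.1982  0.3221  1.9878 -0.458   0.8843  0.2995]
1 0.2 [-0.1982  0.138   1.7394 -0.3648  1.2821  0.1049]
-1 0.03 None
-1 0.2 None
1 0.03 [ 0.1095  0.3192  1.9928 -0.4577  0.8852  0.3078]
1 0.2 [ 0.1095  0.1344  1.7438 -0.3646  1.2842  0.1129]
-1 0.03 None
-1 0.2 None
place 1 [-1.5377  0.501   2.1131  1.173   1.3964 -1.0543]
place -1 [-1.5377  0.501   2.1131  1.173   1.3964  2.0873]
```

```bash
cat >> a.py <<'E'
def place(zt,f=None):
    """zt: TCP height at the grasp. Board mid plane lies (zt-.006)/cosP along the tool from the TCP."""
    q,tz=ppose(1); dep=(zt-.006)/np.cos(P); h=.0425+OFF
    tcp=lambda up:lane(0,0,h+up)-dep*tz
    r.move_to(tcp(.11),q); log('above bay')
    r.move_l(tcp(.045),vel=.15)
    return tcp
E
python3 - <<'E'
from a import *
B=look(); b=min(B,key=lambda b:b[0][1]); print(b[:3])
zt=pick(b[0],b[1],1)
place(zt); log('over lips')
a=snap('side','s2.png');c=snap('scene','c2.png');w=snap('wrist','w2.png')
m=np.vstack([np.hstack([cv2.resize(a[130:290,220:476],(400,250)),cv2.resize(c[150:400,200:600],(400,250))]),cv2.resize(w,(800,500))[:340]])
cv2.imwrite('pics/m2.png',m[:,:,::-1])
E
```

```text
(array([ 0.445 , -0.1734], dtype=float32), np.float32(1.3722198), (np.float32(0.08238969), np.float32(0.05212611)))
down hit=False t 6.45 pos [ 0.4499 -0.151   0.0281] F [-0.0383  0.0371  0.4704] open 0.0782 ff 0.0
closed t 7.67 pos [ 0.4495 -0.151   0.0277] F [0.1898 0.7939 0.631 ] open 0.0007 ff 0.0
lifted t 8.95 pos [ 0.4488 -0.1508  0.1968] F [-0.8514  0.4768  0.9227] open 0.0009 ff 0.0
above bay t 10.45 pos [ 0.4293 -0.3543  0.1813] F [-0.0821 -0.7645 -0.0333] open 0.0004 ff 0.0
over lips t 11.03 pos [ 0.4297 -0.3547  0.117 ] F [-0.568   0.2234 -0.0409] open 0.0005 ff 0.0
```

View pics/m2.png

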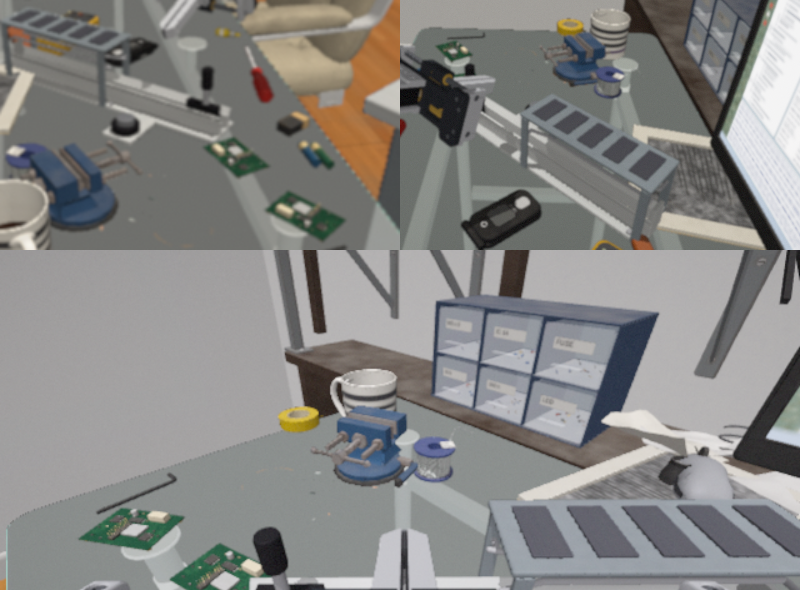

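The grasp missed: the fingers closed to 0 and both boards still lie on the desk, at about (235,155) and (305,210) in the side crop. I'll go back, measure again, and check the fingertip height above the board.

```bash
python3 - <<'E'
from a import *
print('nose',r.nose_length)
q=V([0,.9798,.2,0]); q/=np.linalg.norm(q)
p=V(telemetry.current_ee_pos()); r.move_l(p+.1*U); 
r.move_to([0.36,-0.13,0.33],q)
for b in look('w3.png'): print(b[:3])
b=min(look(),key=lambda b:b[0][1])
gripper_to(.078,30)
ang=b[1]%np.pi; E=V([np.cos(ang),np.sin(ang),0]); q,tz=gpose(E,1)
zt=.0015+.025*np.cos(P)+.008*np.sin(P); g=np.r_[b[0],.006]+OFF*E; tcp=g-tz*(zt-.006)/np.cos(P)
r.move_to(tcp+.10*U,q); r.move_l(tcp,vel=.08,guard=8); log('down')
print(V(telemetry.current_tool_rot()),q)
a=snap('side','s3.png');c=snap('scene');w=snap('wrist')
m=np.vstack([np.hstack([cv2.resize(a[180:280,320:480],(400,250)),cv2.resize(c[150:275,180:380],(400,250))]),cv2.resize(w,(800,500))[160:]])
cv2.imwrite('pics/m3.png',m[:,:,::-1])
E
```

```text
nose 0.025
(array([ 0.445 , -0.1734], dtype=float32), np.float32(1.3657386), (np.float32(0.082579136), np.float32(0.0524086)))
(array([ 0.4729, -0.0309], dtype=float32), np.float32(-1.4663329), (np.float32(0.082466185), np.float32(0.052519765)))
down t 17.04 pos [ 0.45   -0.1512  0.0282] F [ 0.9691 -0.0764 -0.5465] open 0.0777 ff 0.0
[ 0.1103  0.7627  0.623  -0.1342] [ 0.1099  0.7627  0.623  -0.1345]
```

View pics/m3.png

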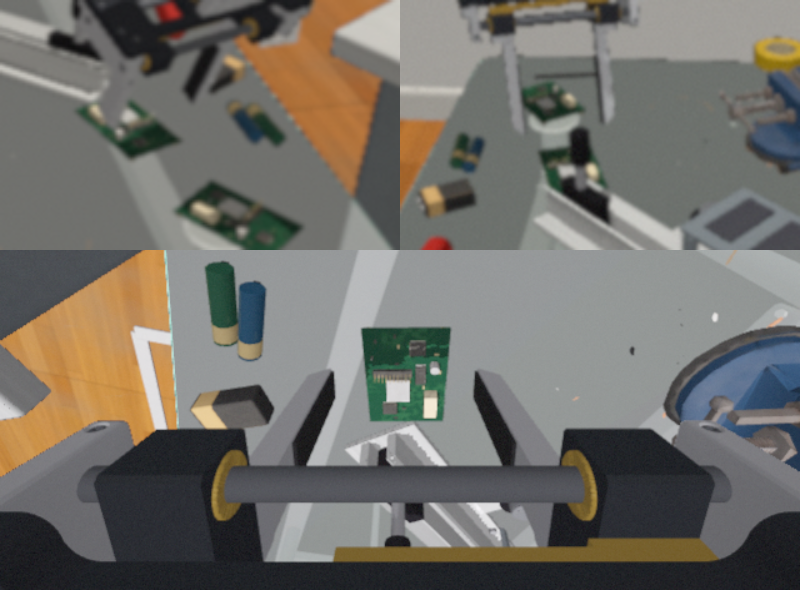

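The board at (405,375) shows between the fingers, but it looks smaller than the finger gap suggests. I'll project the expected fingertips and board corners into this picture to compare.

```bash
python3 - <<'E'
from a import *
k=vision.get_calibration('wrist'); Rc=R.from_quat(k['orientation'],scalar_first=True).as_matrix(); pc=V(k['position'])
def proj(p):
    c=Rc.T@(V(p)-pc); return V([k['fx']*c[0]/c[2]+k['cx'],k['fy']*c[1]/c[2]+k['cy'],c[2]])
tcp=V(telemetry.current_ee_pos()); T=R.from_quat(telemetry.current_tool_rot(),scalar_first=True).as_matrix()
print('cam in tool',T.T@(pc-tcp), 'cam axes in tool\n',T.T@Rc,'tool z',T[:,2])
for x in (-.008,.008):
  for y in (-.039,.039): print('tip',x,y,proj(tcp+T@V([x,y,.025])), 'crop',proj(tcp+T@V([x,y,.025]))[:2]*1.25-V([0,-90]))
im=snap('wrist'); B=boards(k,im); b=min(B,key=lambda b:b[0][1]); print([x[:4] for x in B])
h=cv2.cvtColor(im,cv2.COLOR_RGB2HSV)
for dx in (-.0275,.0275):
  for dy in (-.0425,.0425):
    a=1.37; e=V([np.cos(a),np.sin(a),0]);w=np.cross(e,U)
    pp=proj(V([.445,-.1734,.012])+dx*w+dy*e); print('corner',dx,dy,pp,pp[:2]*1.25-V([0,-90]))
E
```

```text
cam in tool [ 0.0794 -0.0005 -0.1893] cam axes in tool
 [[-0.0001 -0.962  -0.2731]
 [ 1.      0.0003 -0.0016]
 [ 0.0016 -0.2731  0.962 ]] tool z [-0.0673 -0.3353 -0.9397]
tip -0.008 -0.039 [277.1622 226.6218   0.2301] crop [346.4528 373.2772]
tip -0.008 0.039 [371.0286 226.6697   0.23  ] crop [463.7857 373.3371]
tip 0.008 -0.039 [276.2721 208.341    0.2257] crop [345.3402 350.4263]
tip 0.008 0.039 [371.9565 208.38     0.2256] crop [464.9457 350.475 ]
[(array([ 0.4469, -0.1678], dtype=float32), np.float32(1.374443), (np.float32(0.08061919), np.float32(0.05206075)), array([325.2773, 230.1417])), (array([ 0.3598, -0.0868], dtype=float32), np.float32(1.1494007), (np.float32(0.042732865), np.float32(0.014092631)), array([177.2326, 163.3178])), (array([ 0.475 , -0.0384], dtype=float32), np.float32(-1.4737313), (np.float32(0.0625957), np.float32(0.05263922)), array([322.2094,  48.0386]))]
corner -0.0275 -0.0425 [293.8129 269.86     0.2551] [367.2661 427.325 ]
corner -0.0275 0.0425 [286.6432 194.9268   0.2053] [358.304  333.6586]
corner 0.0275 -0.0425 [353.4899 269.8533   0.2551] [441.8623 427.3166]
corner 0.0275 0.0425 [360.79   194.9016   0.2053] [450.9875 333.6271]
```

In the image the fingertips sit at a depth of about 0.19 m, not the 0.23 m expected, so the real tips look well short of the nominal 25 mm. I'll test this directly by lowering under guard until the tips touch the desk.

```bash
python3 - <<'E'
from a import *
p=V(telemetry.current_ee_pos())
try: hit=r.move_l(p-.05*U,vel=.02,guard=4); log('probe %s'%hit)
except r.PlanningError as e: print('plan',e); 
E
```

```text
probe True t 18.83 pos [ 0.4497 -0.1512 -0.0063] F [0.0696 0.9962 6.2919] open 0.0782 ff 2.6
```

Contact came 34.5 mm lower than nominal, which matches the image. The real fingertips are at tool z ≈ -0.010, about 35 mm short of nominal. I'll correct the tool length and grasp again.

```bash
python3 - <<'E'
s=open('a.py').read()
s=s.replace("P=np.radians(20)","NOSE=-.0097; GR=NOSE-.019; P=np.radians(20)")
s=s.replace(".0015+.025*np.cos(P)",".0015+NOSE*np.cos(P)")
open('a.py','w').write(s)
E
python3 - <<'E'
from a import *
log('now')
r.move_l(V(telemetry.current_ee_pos())+.03*U,vel=.1)
k=vision.get_calibration('wrist'); B=look()
mid,ang=V([.445,-.1734]),1.3690
print([b[:3] for b in B])
b=min(B,key=lambda b:np.hypot(*(b[0]-mid)))
if np.hypot(*(b[0]-mid))>.012: print('moved?'); raise SystemExit
E=V([np.cos(ang),np.sin(ang),0]); q,tz=gpose(E,1)
zt=.0015+NOSE*np.cos(P)+.008*np.sin(P); tcp=np.r_[mid,.006]+OFF*E-tz*(zt-.006)/np.cos(P)
r.move_l(tcp+.03*U,rot=q); print('hit',r.move_l(tcp,vel=.06,guard=6)); log('down')
gripper_to(0,30); log('closed')
r.move_l(V(telemetry.current_ee_pos())+.19*U); log('lifted'); r.hold(.3); log('held')
E
```

```text
now t 18.83 pos [ 0.4497 -0.1512 -0.0063] F [0.0696 0.9962 6.2919] open 0.0782 ff 2.6
[(array([ 0.447 , -0.1677], dtype=float32), np.float32(1.3718141), (np.float32(0.081049785), np.float32(0.052041683))), (array([ 0.3598, -0.0868], dtype=float32), np.float32(1.1484274), (np.float32(0.042460714), np.float32(0.01414061))), (array([ 0.4751, -0.0383], dtype=float32), np.float32(-1.4669904), (np.float32(0.06254454), np.float32(0.05230886)))]
hit False
down t 20.24 pos [ 0.447  -0.1625 -0.0052] F [0.2301 0.0402 0.1324] open 0.0779 ff 0.0
closed t 20.73 pos [ 0.4474 -0.1626 -0.0047] F [ 0.6874 -0.2019  1.338 ] open 0.0546 ff 30.0
lifted t 22.15 pos [ 0.4468 -0.1624  0.1844] F [-0.7906 -0.1023 -1.0482] open 0.0547 ff 30.0
held t 22.45 pos [ 0.4473 -0.1626  0.1849] F [-0.3074  0.7656 -1.3226] open 0.0547 ff 30.0
```

```bash
python3 - <<'E'
from a import *
zt=.0015+NOSE*np.cos(P)+.008*np.sin(P)
place(zt); log('over lips')
a=snap('side');c=snap('scene');w=snap('wrist')
m=np.vstack([np.hstack([cv2.resize(a[130:290,220:476],(400,250)),cv2.resize(c[170:295,200:400],(400,250))]),cv2.resize(w,(800,500))[150:]])
cv2.imwrite('pics/m4.png',m[:,:,::-1])
E
```

```text
above bay t 23.86 pos [ 0.4604 -0.3449  0.1695] F [ 0.3158  0.4802 -0.3798] open 0.0545 ff 30.0
over lips t 24.44 pos [ 0.4609 -0.3452  0.1051] F [-0.6207 -0.1761 -0.9482] open 0.0546 ff 30.0
```

View pics/m4.png

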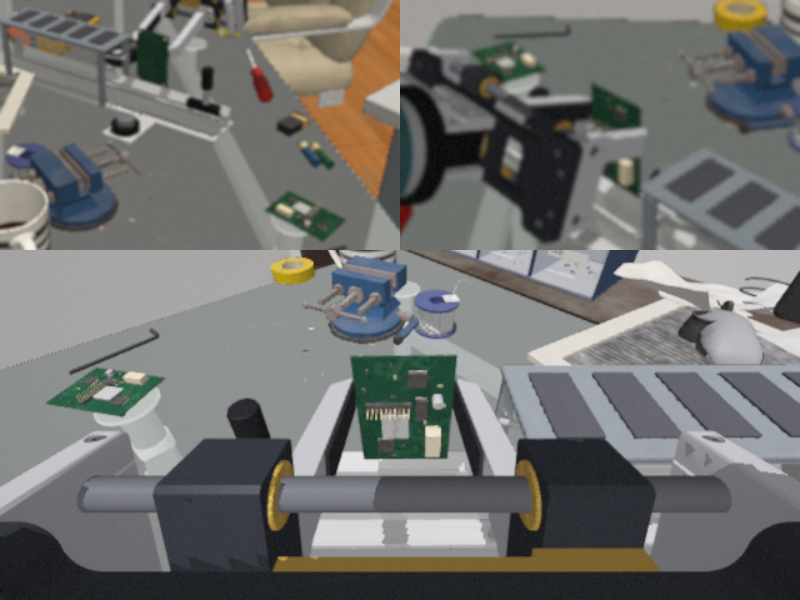

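The board hangs upright over the bay: at (155,55) in the side crop, (405,405) in the wrist crop. I'll lower it under guard.

```bash
python3 - <<'E'
from a import *
zt=.0015+NOSE*np.cos(P)+.008*np.sin(P)
p=V(telemetry.current_ee_pos())
h=r.move_l(p-.052*U,vel=.04,guard=3.5); log('lowered %s, drop %.4f'%(h,p[2]-telemetry.current_ee_pos()[2]))
a=snap('side');c=snap('scene');w=snap('wrist')
m=np.vstack([np.hstack([cv2.resize(a[130:290,220:476],(400,250)),cv2.resize(c[170:295,200:400],(400,250))]),cv2.resize(w,(800,500))[150:]])
cv2.imwrite('pics/m5.png',m[:,:,::-1])
E
```

```text
lowered True, drop 0.0450 t 25.61 pos [ 0.4608 -0.346   0.0605] F [-1.6701 -0.1493  2.9342] open 0.0548 ff 30.0
```

View pics/m5.png

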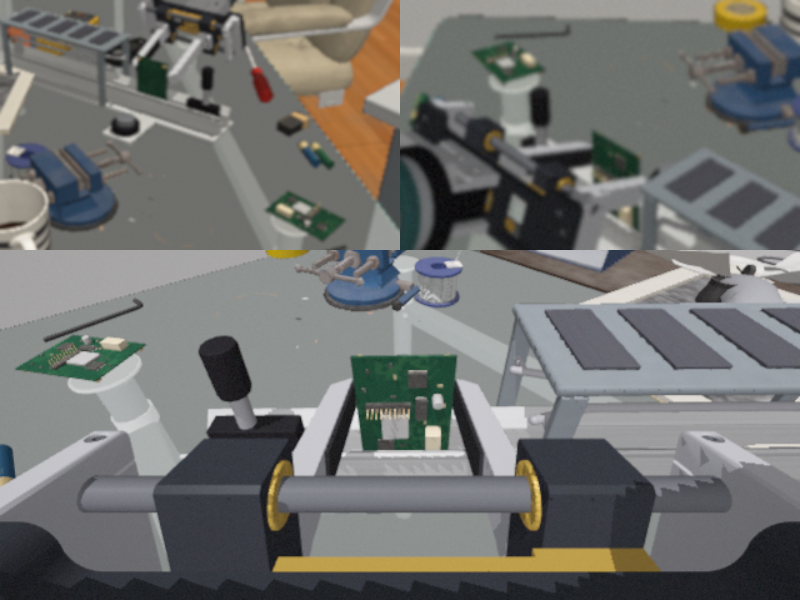

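The board met the lane floor at exactly the expected depth, with its bottom behind the near rail. Next I'll release it, grip the knob across the lane and push.

```bash
cat >> a.py <<'E'
def release():
    tz=ppose(1)[1]
    gripper_to(.070); log('released')
    r.move_l(V(telemetry.current_ee_pos())-.10*tz,vel=.12)
    r.move_l(V(telemetry.current_ee_pos())+.10*U,vel=.2)
def grab_knob():
    best=[]
    for s in (1,-1):
        q=quat(s*L,-U); js=[inverse_kinematics(lane(x,0,.15),q) for x in (-.092,.043)]
        if all(j is not None for j in js): best.append((max(abs(j[5]) for j in js),s))
    q=quat(min(best)[1]*L,-U); t=lane(-.092,0,.083)+GR*U    # grasp point 89 mm above the desk
    gripper_to(.05,40); r.move_to(t+.09*U,q)
    h=r.move_l(t,vel=.08,guard=6); log('at knob %s'%h)
    gripper_to(0,40); log('knob gripped')
def slide(d):
    p=V(telemetry.current_ee_pos()); h=r.move_l(p+d*X,vel=.06,guard=12)
    log('slid %s by %.4f'%(h,(V(telemetry.current_ee_pos())-p)@X))
E
python3 - <<'E'
from a import *
release(); grab_knob()
if .012<telemetry.current_opening()<.024: slide(.145)
a=snap('side');c=snap('scene');w=snap('wrist')
m=np.vstack([np.hstack([cv2.resize(a[130:290,220:476],(400,250)),cv2.resize(c[170:370,200:520],(400,250))]),cv2.resize(w,(800,500))[:340]])
cv2.imwrite('pics/m6.png',m[:,:,::-1])
E
```

```text
released t 26.23 pos [ 0.4604 -0.3459  0.0597] F [ 0.565   0.4226 -0.5879] open 0.0701 ff 0.0
at knob False t 30.78 pos [ 0.4235 -0.2614  0.0608] F [0.0376 0.1499 0.0184] open 0.0502 ff 0.0
knob gripped t 31.39 pos [ 0.423  -0.2612  0.0604] F [ 0.1239 -1.2825  1.071 ] open 0.017 ff 40.0
slid True by 0.1349 t 33.42 pos [ 0.4632 -0.39    0.0604] F [0.5895 0.3439 4.0229] open 0.0173 ff 40.0
```

View pics/m6.png

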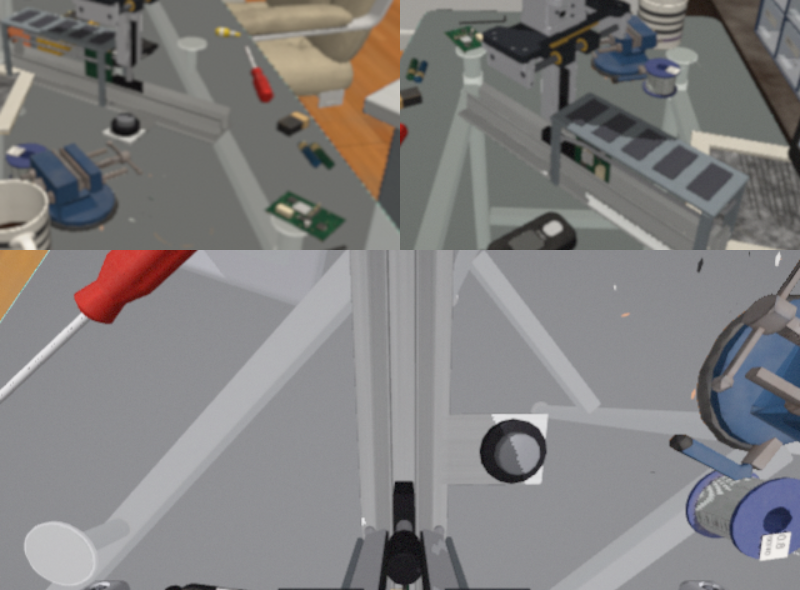

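The pusher is fully in (134.9 mm) and the board stands under the canopy at (590,165) in the scene crop. Next I'll draw back, measure board 2 again and pick it.

```bash
python3 - <<'E'
from a import *
slide(-.145)
gripper_to(.05); r.move_l(V(telemetry.current_ee_pos())+.12*U,vel=.2)
q=V([0,.9798,.2,0]); q/=np.linalg.norm(q)
r.move_to([0.36,-0.13,0.33],q)
B=look('w7.png')
for b in B: print(b[:4])
b=[b for b in B if b[2][0]>.07 and b[2][1]>.045]
if len(b)!=1: raise SystemExit('check')
b=b[0]
pick(b[0],b[1],1); r.hold(.3); log('held')
E
```

```text
slid True by -0.1349 t 35.58 pos [ 0.423  -0.2612  0.0604] F [-0.6967 -0.3097  1.1192] open 0.0171 ff 40.0
(array([ 0.473 , -0.0308], dtype=float32), np.float32(-1.4662088), (np.float32(0.08217116), np.float32(0.052750017)), array([295.6447,  77.1711]))
down hit=False t 41.65 pos [ 0.4723 -0.0198 -0.0044] F [-0.5215  0.1584  0.0642] open 0.078 ff 0.0
closed t 42.14 pos [ 0.4721 -0.0198 -0.0047] F [ 0.6929 -0.3981  2.0115] open 0.0544 ff 30.0
lifted t 43.42 pos [ 0.4713 -0.0197  0.1644] F [ 0.2726  0.6057 -0.6704] open 0.0545 ff 30.0
held t 43.73 pos [ 0.4719 -0.0198  0.1648] F [-0.3835  0.6146 -0.5497] open 0.0549 ff 30.0
```

```bash
python3 - <<'E'
from a import *
zt=.0015+NOSE*np.cos(P)+.008*np.sin(P)
r.move_l(V(telemetry.current_ee_pos())+.03*U)
place(zt); log('over lips')
a=snap('side');c=snap('scene');w=snap('wrist')
m=np.vstack([np.hstack([cv2.resize(a[130:290,220:476],(400,250)),cv2.resize(c[170:370,200:520],(400,250))]),cv2.resize(w,(800,500))[150:]])
cv2.imwrite('pics/m8.png',m[:,:,::-1])
E
```

```text
above bay t 45.78 pos [ 0.4605 -0.3446  0.1694] F [-0.5279  0.3955 -0.7549] open 0.0546 ff 30.0
over lips t 46.37 pos [ 0.4608 -0.3453  0.1051] F [ 0.7439  0.0926 -0.4438] open 0.0547 ff 30.0
```

View pics/m8.png

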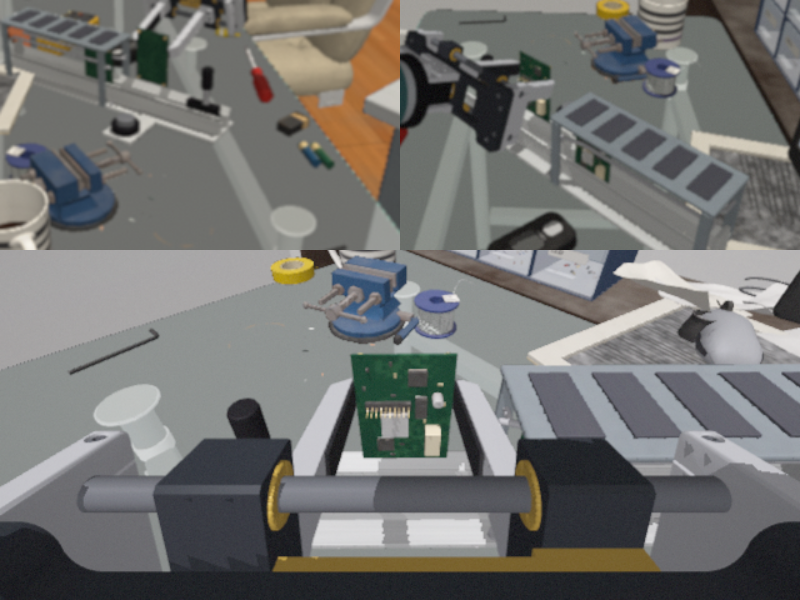

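Board 2 hangs just as board 1 did, board 1 is still standing under the canopy, and no other board shows on the desk. I'll lower, release and push it.

```bash
python3 - <<'E'
from a import *
p=V(telemetry.current_ee_pos())
h=r.move_l(p-.052*U,vel=.04,guard=3.5); d=p[2]-telemetry.current_ee_pos()[2]; log('lowered %s, drop %.4f'%(h,d))
if d<.040: raise SystemExit('jam?')
release(); grab_knob()
if .012<telemetry.current_opening()<.024: slide(.145)
a=snap('side');c=snap('scene');w=snap('wrist')
m=np.vstack([np.hstack([cv2.resize(a[130:290,220:476],(400,250)),cv2.resize(c[170:370,200:520],(400,250))]),cv2.resize(w,(800,500))[:340]])
cv2.imwrite('pics/m9.png',m[:,:,::-1])
E
```

```text
lowered True, drop 0.0461 t 47.56 pos [ 0.4608 -0.346   0.0594] F [-1.2363 -0.6186  2.5783] open 0.0549 ff 30.0
released t 48.02 pos [ 0.4605 -0.346   0.0585] F [ 0.7262 -0.1513 -0.739 ] open 0.07 ff 0.0
at knob False t 52.58 pos [ 0.4235 -0.2614  0.0608] F [ 0.0295 -0.3487  0.2995] open 0.0499 ff 0.0
knob gripped t 53.19 pos [ 0.423  -0.2612  0.0604] F [-0.3686  0.304   1.3347] open 0.0177 ff 40.0
slid True by 0.1349 t 55.21 pos [ 0.4631 -0.39    0.0604] F [0.2471 0.7624 3.5947] open 0.0172 ff 40.0
```

View pics/m9.png

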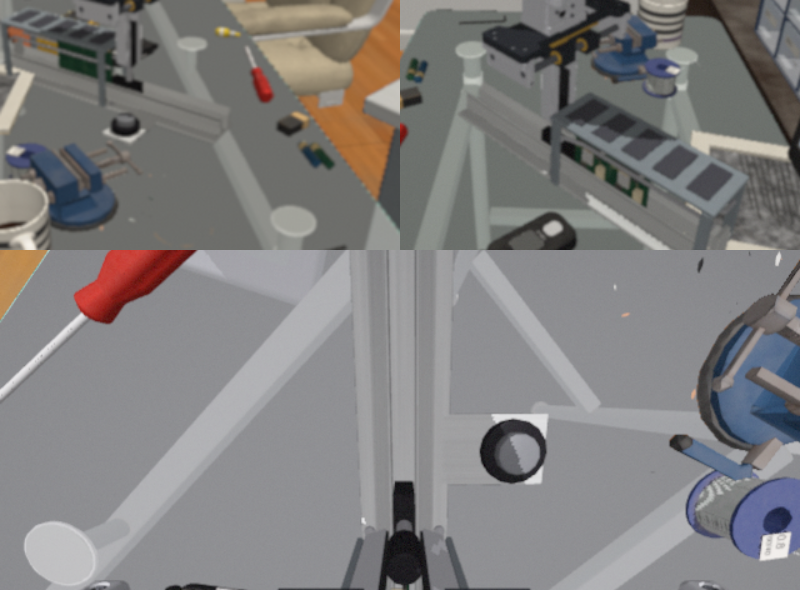

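Both boards stand under the canopy, at (610,170) in the scene crop. I'll draw the pusher fully back, then press the lamp button once.

```bash
python3 - <<'E'
from a import *
slide(-.145)
gripper_to(.05); p=V(telemetry.current_ee_pos()); r.move_l(p+.12*U,vel=.2)
snap('side')
print([(V(d['at']),round(d['score'],2)) for d in models.mark_of('pusher_knob','side')][:2],[(V(d['at']),round(d['score'],2)) for d in models.mark_of('lamp_button_top','side')][:2])
gripper_to(0,40)
b=V([.5227,-.3272]); q=telemetry.current_tool_rot()
r.move_to(np.r_[b,.05-.0097+.03],q); log('above'); r.move_l(np.r_[b,.040-.0097],vel=.08); log('over button')
h=r.move_l(np.r_[b,.010-.0097],vel=.02,guard=14); log('pressed %s'%h)
print('tip z',telemetry.current_ee_pos()[2]-NOSE)
E
```

```text
slid True by -0.1349 t 57.37 pos [ 0.423  -0.2611  0.0604] F [ 0.5107 -1.1475  2.0286] open 0.0175 ff 40.0
[(array([ 0.4497, -0.3525,  0.0008]), 0.72), (array([ 0.4236, -0.2603,  0.0841]), 0.65)] [(array([ 0.5228, -0.3274,  0.0303]), 0.67)]
above t 60.51 pos [ 0.5222 -0.3268  0.0705] F [-0.5042  0.7162  0.5219] open 0.0005 ff 0.0
over button t 61.16 pos [ 0.5228 -0.3273  0.0306] F [0.0798 0.052  0.589 ] open 0.0004 ff 0.0
pressed True t 62.11 pos [ 0.5227 -0.3272  0.0127] F [0.3176 0.7005 4.9857] open 0.0005 ff 2.7
tip z 0.022378544609630138
```

```bash
python3 - <<'E'
from a import *
p=V(telemetry.current_ee_pos()); h=r.move_l(p-.003*U,vel=.01,guard=12); log('deeper %s'%h); r.hold(.2); log('hold')
r.move_l(V([p[0],p[1],.20]),vel=.12)
q=V([0,.9798,.2,0]); q/=np.linalg.norm(q)
r.move_to([0.36,-0.13,0.33],q); log('up')
a=snap('side');c=snap('scene');w=snap('wrist')
m=np.vstack([np.hstack([cv2.resize(a[130:290,220:476],(400,250)),cv2.resize(c[170:370,200:520],(400,250))]),cv2.resize(w,(800,500))[:340]])
cv2.imwrite('pics/m10.png',m[:,:,::-1])
E
```

```text
deeper True t 62.33 pos [ 0.5227 -0.3272  0.0127] F [-0.2654 -0.2585  4.7852] open 0.0004 ff 2.4
hold t 62.53 pos [ 0.5227 -0.3272  0.0127] F [-1.0374  0.3812  5.6746] open 0.0005 ff 2.6
up t 65.67 pos [ 0.3602 -0.1302  0.3297] F [-0.6712  0.0492 -0.4454] open 0.0008 ff 0.0
```

View pics/m10.png

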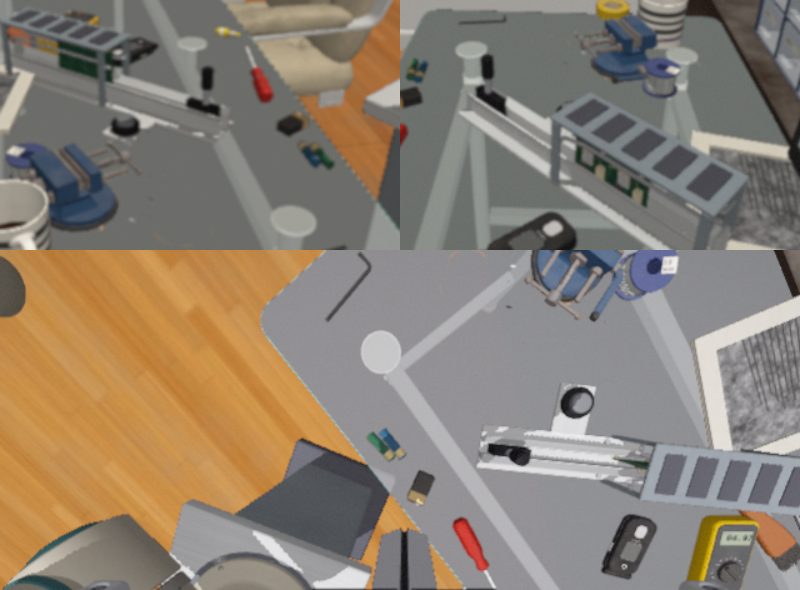

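In the final view the pusher is fully back, the reel is untouched, and both boards stand under the canopy exactly where the push left them. The button bottomed out under the press and has come back up. I'm handing it in.

```bash
python3 -c "
from a import *
print(r.sign_off())"
```

```text
the job is handed in; nothing more can be done
None
```

I found two boards on the desk and slid both upright under the canopy, then drew the pusher fully back, pressed the lamp button once to its stop, and handed the job in at about 66 s, with the reel untouched.

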